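# Find and mark the tight spot of a car-seat runner

### The arm

A 6-joint arm with a two-finger parallel gripper is mounted at the origin on the work surface. World frame = base frame: x ahead of the robot, y to its left, z up, the work surface at z = 0. Lengths are in m, angles in rad, forces in N, time in s.
With the tool pointing down it reaches from about 0.3 to 0.875 m from the base axis. Payload 6.4 kg.
Tool frame: the origin (TCP) lies midway between the tips of the shut fingers; the grasp point (between the pads) lies 19 mm behind it; z points along the fingers, y is the direction in which the jaws open and shut (so a half turn about z gives the same grasp; the last joint's range is limited). The gripper opens to 85 mm and grips with 20 to 120 N. Pads are 22 mm wide; open, the fingers measure 114 mm over their backs; the gripper's body (76 mm by 85 mm) begins 54 mm behind the grasp point. The pads swing forward as they close: fully open they stand 13 mm farther back than shut.
Start: joints at [-1.346, 0.181, 1.607, -0, 1.354, -0.206], TCP at [0.24, -0.522, 0.231] pointing down, gripper open.
Joint ranges: [-2.99, 2.99], [-0.89, 2.07], [0.3, 2.58], [-1.14, 4.28], [0, 2.63], [-3.12, 3.12]. Speed limits (rad/s): [2.57, 2.57, 3.01, 3.14, 3.14, 3.14].

### API

Orientations are given as a 3x3 rotation matrix whose columns are the frame's x, y, z axes.
In Python, from workcell import r, viewer, order gives the robot as it stands. The module is installed in compiled form; this text tells all that it offers.
- The arm moves only by the tool carry_out, never from a script. Its argument "series" is a list of rows, each a list of 3 entries, a list of its own where there are three numbers: the gripper's target within -1 to 1 (fully open at 1, half-way at 0, shut at -1), then the shift along the world's x, y, z in units of 40 mm (1.0 is 40 mm), then the turn, a rotation vector about the world's x, y, z in units of 5 degrees (1.0 is 5 degrees). A call has 1 to 20 rows; each row shifts and turns the commanded pose from where the row before left it; what a row does not reach is not made up. A row lasts 1/10 s, in which the tool goes at most 50 mm and 8.59 degrees, less where a joint would pass 70% of its speed; a pose out of reach is approached as far as the arm can. A call is refused whole if a number of a shift passes 1 or a number of a turn 1, either way. A call with a gripper value outside its range is refused whole. The fingers move at their own pace and stop on an object; the grip force is fixed at half the most. Time passes only in rows, so rows that do not move let the fingers close. It gives the time, the measured TCP pose, the force and the opening at its end, in the units of the state.
- r.read_state(): the state, without advancing time (a new reading comes with each control period).
- viewer.camera(name): name is "side" or "top" or "wrist"; returns a dict with "color" (420x560x3 uint8, blue, green, red), "range_z" (420x560 float32, m along the optical axis (not along the pixel's ray), 0 where there is no reading), "K" (3x3 intrinsics, pixels), "pose" (4x4, takes a point from camera to world coordinates); the wrist camera has in their place "mount" (4x4, takes a point from camera to tool coordinates, whose origin is the TCP and whose axes are the flange's). Camera axes: x right, y down, z forward; pixel columns grow to the right and rows downward; lengths in m; the calibration is good to about 2 mm. A picture is of the moment at which its call begins: read the wrist's pose just before it.
- order.close_job(): hands the job in, once; it reports no verdict.
Trained networks look in the newest picture that a camera, given by its name, has taken for a name from the list of things; names that differ only in an ending like _2 or _b are one class to them, and where a whole thing is asked for, a point or a joint stands for the part that bears it (a point fixed in the world has none). Each returns a list of dicts, best first, with "score" (0 to 1); they miss things now and then, are a little off and sometimes report something else, mostly with a low value. They report only what shows in the picture. A call takes as long as a camera call.
- viewer.masks_of(camera, target): "pixels" (420x560 bool, what is visible of it) and "at" ([column, row] in pixels, amid what is visible of it).
The state is a dict: "clock": time; "qpos": joint angles; "joint_velocities": joint speeds; "joint_torque": joint torques, N m; "tcp_pos": TCP position; "orientation": TCP orientation; "contact_force": force on the tool from outside, world axes, zero at the start; "ft_torque": the same for the moment, N m; "opening": opening from 0.0 (shut) to 1.0 (fully open).
Only numpy, scipy, OpenCV 4.12 (cv2) and the standard library are available. Lean on these libraries where they do the work, as an engineer would, in place of code of your own. Each camera call takes 0.05 s, during which the arm holds its last target. There are 200 camera calls.

### The job

This car-seat runner binds somewhere along its rail. Run the carriage slowly through its full travel, first against the rubber buffer at the end with the upright ear (the robot's left), then against the buffer at the other end, feeling for the one tight spot and bearing only gently on the buffers. Then bring the carriage back to the tight spot, leave it standing there on the middle of it, let go, and leave the other things on the bench alone.

Things in the scene. Friction and masses are not known exactly. Their poses are not given: they have to be found in the camera images.
- rail: Car-seat runner, fixed: a straight steel channel 400 mm long, 58 mm wide, on two wooden packers 90 mm wide; top 49 mm above the bench. Origin at bench height under its middle. y runs along the rail to the end with the upright ear (plate 50 mm wide, top 79 mm above the bench, 197 mm from the middle, flange reaching to 230 mm); z up. Yaw within 0.4 rad of straight across in front of the robot.
- lug_top (a point): Centre of the lug's top face, 107 mm above the bench. The lug, an upright aluminium block on the middle of the carriage, is 16 mm thick along the rail, 30 mm across it, 45 mm tall; grip or push it across the 16 mm. The carriage, a dark steel plate 90 mm along the rail by 64 mm, top 62 mm above the bench, weighs about 0.5 kg and only slides along the rail. Axes as the rail's.
- carriage (a joint): Carriage position along the rail (m), growing to the ear end, 0 mid-rail. Meets the left buffer at +0.090, the right at -0.090. Slides with 2.5 N drag, but at one unknown, unseen tight spot, centred within 60 mm of mid-rail, the drag swells smoothly over 18 mm either side to 11 to 14 N in all (highest 5 to 8 mm before its middle, from either side). It stays where it is let go.
- buffer_left (a joint): How far the round rubber buffer (18 mm across) inside the channel at the ear end is squashed, in m: 0 free, 1 mm for each 4 N.
- buffer_right (a joint): The same for the buffer at the other end.
- wiper (a joint): Lift of the sprung wiper hidden under the middle of the carriage, in m: 0 where the rail is free; it rises smoothly to about 2 mm in the middle of the tight spot. Its reading is as noisy as it is large.
- wrench: A steel wrench 170 mm long, lying on the bench beyond the rail; bystander. Origin at its underside.
- tin: A steel tin 60 mm across and 75 mm tall, standing beyond the rail; bystander. Origin at the centre of its underside.
- socket: A dark steel socket 26 mm across and 50 mm tall, standing on the robot's side of the rail; bystander. Origin at the centre of its underside.

How it is judged:
By the outcome, as a careful person would: the job done as asked, in the order asked, and still so for the second after the job is handed in, with the robot touching nothing.
It also fails if it takes over 48 s, if anything falls off the work surface, if the arm or the gripper's body presses on something with over 40 N, if the wrist force passes 120 N, or if a joint passes its speed limit or range.

## Working session

There is one attempt and no reset: what is moved stays moved. The work goes in short steps, Python scripts to look and compute and a tool call to move; the robot and the scene stay as the last step left them, time stands still between calls to the robot, and variables do not carry over. Pictures are saved under pics/ and viewed, on a budget of 10 in all, crops included, one or two more only if the job needs it, and the job is handed in when it is done.

Besides the shell and the picture viewer there is one more tool, called after "Request:" by a JSON object that holds its "name" and its "arguments", one argument or row to a line. carry_out: Moves the arm, as the interface text tells. Its arguments: {"type":"object","properties":{"series":{"type":"array"}},"required":["series"]}

```bash
mkdir -p pics; cat > h.py <<'E'
import numpy as np, cv2
from workcell import r, viewer, order
def pts(c, m, pose=None):
    z=c["range_z"]; m=m&(z>0); v,u=np.nonzero(m); z=z[m]; K=c["K"]
    P=np.c_[(u-K[0,2])/K[0,0]*z,(v-K[1,2])/K[1,1]*z,z]
    T=c["pose"] if pose is None else pose
    return P@T[:3,:3].T+T[:3,3]
E
python3 - <<'E'
from h import *
ims=[]
s=r.read_state(); print(s["tcp_pos"],s["orientation"],s["contact_force"],s["opening"])
for n in ["top","side"]:
    c=viewer.camera(n); cv2.imwrite(f"pics/{n}0.png",c["color"])
    for t in ["rail","lug_top","wrench","tin","socket"]:
        for d in viewer.masks_of(n,t)[:2]:
            P=pts(c,d["pixels"]); 
            if len(P)==0: continue
            print(n,t,round(d["score"],2),np.round(d["at"]),len(P),"med",np.median(P,0).round(3),"lo",np.percentile(P,2,axis=0).round(3),"hi",np.percentile(P,98,axis=0).round(3))
            if t=="lug_top":
                Q=P[P[:,2]>.1]; Q=Q[Q[:,2]<.115]
                if len(Q): print("  top",len(Q),Q.mean(0).round(4),np.ptp(Q,axis=0).round(3))
            if t=="rail":
                Q=P[(P[:,2]>.042)&(P[:,2]<.056)]
                if len(Q):
                    rect=cv2.minAreaRect(Q[:,:2].astype(np.float32)*1000); print("  rail rect",rect)
E
```

```text
[ 0.2400058  -0.52189573  0.23037662] [[ 9.08614619e-01  4.17635385e-01 -3.99815211e-04]
 [ 4.17635415e-01 -9.08613006e-01  1.75071128e-03]
 [ 3.67881677e-04 -1.75769885e-03 -9.99998388e-01]] [0.28227101 0.7663584  0.20754434] 1.003759226486115
top rail 0.84 [251. 241.] 6285 med [0.511 0.067 0.047] lo [ 0.446 -0.135  0.017] hi [0.57  0.268 0.083]
  rail rect ((507.649169921875, 53.02116394042969), (396.6228942871094, 61.410762786865234), 78.75870513916016)
top rail 0.28 [194. 225.] 100 med [0.537 0.197 0.044] lo [0.529 0.184 0.038] hi [0.547 0.21  0.048]
  rail rect ((537.4759521484375, 196.37643432617188), (25.28635597229004, 15.62889289855957), 76.21656799316406)
top lug_top 0.57 [280. 242.] 1294 med [0.498 0.009 0.062] lo [ 0.466 -0.034  0.058] hi [0.534 0.052 0.108]
  top 120 [0.4996 0.0091 0.1064] [0.03  0.018 0.01 ]
top wrench 0.72 [248. 191.] 658 med [0.63  0.077 0.006] lo [ 0.563  0.037 -0.002] hi [0.709 0.119 0.011]
top tin 0.58 [353. 195.] 752 med [ 0.602 -0.148  0.073] lo [ 0.579 -0.177  0.009] hi [ 0.632 -0.124  0.078]
top socket 0.54 [313. 298.] 122 med [ 0.388 -0.056  0
[... 274 characters left out ...]
ail rect ((511.5757141113281, 51.82844543457031), (399.9139099121094, 62.55719757080078), 78.33323669433594)
side rail 0.4 [312. 199.] 696 med [0.639 0.073 0.007] lo [ 0.567  0.031 -0.   ] hi [0.712 0.119 0.01 ]
side lug_top 0.88 [246. 219.] 1433 med [0.501 0.001 0.063] lo [ 0.467 -0.037  0.051] hi [0.535 0.046 0.108]
  top 145 [0.5019 0.0075 0.1062] [0.031 0.019 0.01 ]
side wrench 0.72 [310. 200.] 752 med [0.635 0.074 0.007] lo [ 0.564  0.03  -0.001] hi [0.712 0.12  0.01 ]
side tin 0.75 [321. 285.] 1542 med [ 0.606 -0.168  0.067] lo [ 0.581 -0.182  0.006] hi [ 0.635 -0.13   0.077]
side socket 0.88 [190. 268.] 321 med [ 0.39  -0.064  0.032] lo [ 0.377 -0.07  -0.   ] hi [ 0.401 -0.05   0.052]
```

View pics/top0.png

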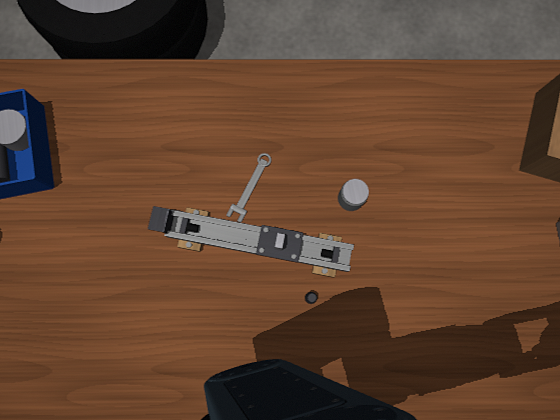

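View pics/side0.png

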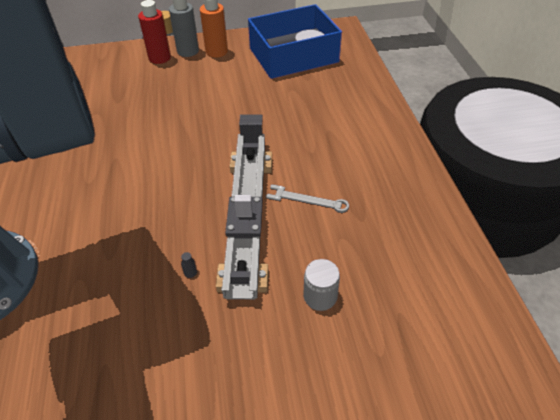

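The top view shows the ear at the left (152,218), the lug at (280,241), the socket at (312,298) and the tin and wrench beyond the rail. The side view agrees. Rail yaw is about -0.2, with the lug near (0.501, 0.008), so I'm going above it.

Request:
{"name": "carry_out", "arguments": {
  "series": [
    [0,[0.466,0.946,-0.055],[0,0,-0.517]],
    [0,[0.466,0.946,-0.055],[0,0,-0.517]],
    [0,[0.466,0.946,-0.055],[0,0,-0.517]],
    [0,[0.466,0.946,-0.055],[0,0,-0.517]],
    [0,[0.466,0.946,-0.055],[0,0,-0.517]],
    [0,[0.466,0.946,-0.055],[0,0,-0.517]],
    [0,[0.466,0.946,-0.055],[0,0,-0.517]],
    [0,[0.466,0.946,-0.055],[0,0,-0.517]],
    [0,[0.466,0.946,-0.055],[0,0,-0.517]],
    [0,[0.466,0.946,-0.055],[0,0,-0.517]],
    [0,[0.466,0.946,-0.055],[0,0,-0.517]],
    [0,[0.466,0.946,-0.055],[0,0,-0.517]],
    [0,[0.466,0.946,-0.055],[0,0,-0.517]],
    [0,[0.466,0.946,-0.055],[0,0,-0.517]],
    [0,[0,0,0],[0,0,0]],
    [0,[0,0,0],[0,0,0]]
  ]
}}

```text
clock: 2.2
tcp_pos: [0.5011, 0.0082, 0.2003]
orientation: [[0.98, -0.197, -0.0], [-0.197, -0.98, -0.0], [-0.0, 0.0, -1.0]]
contact_force: [-0.4, -0.9, -0.3]
opening: 0.494
```

```bash
python3 - <<'E'
from h import *
s=r.read_state(); p=np.array(s["tcp_pos"]);R=np.array(s["orientation"]); print(s["clock"],p.round(4),R.round(3).tolist(),s["opening"],np.round(s["contact_force"],2),np.round(s["qpos"],2))
print("tool y yaw deg",np.degrees(np.arctan2(R[1,1],R[0,1])))
c=viewer.camera("wrist"); T=np.eye(4);T[:3,:3]=R;T[:3,3]=p; T=T@c["mount"]
cv2.imwrite("pics/w0.png",c["color"])
def rect(Q,n):
    if len(Q)>20:
        b=cv2.minAreaRect(Q[:,:2].astype(np.float32)*1000); print(n,len(Q),Q.mean(0).round(4),np.round(b[0],1),np.round(b[1],1),round(b[2],1))
P=pts(c,c["range_z"]>0,T)
near=np.hypot(P[:,0]-.5,P[:,1]-.01)<.05
rect(P[near&(P[:,2]>.101)&(P[:,2]<.112)],"lugtop")
rect(P[(np.hypot(P[:,0]-.5,P[:,1]-.01)<.08)&(P[:,2]>.057)&(P[:,2]<.067)],"plate")
for t in ["lug_top","rail"]:
    for d in viewer.masks_of("wrist",t)[:1]:
        Q=pts(c,d["pixels"],T); print(t,d["score"])
        rect(Q[(Q[:,2]>.101)&(Q[:,2]<.112)]," lug"); rect(Q[(Q[:,2]>.057)&(Q[:,2]<.067)]," plate"); rect(Q[(Q[:,2]>.044)&(Q[:,2]<.053)]," rail")
E
```

```text
2.2 [0.5011 0.0082 0.2003] [[0.98, -0.197, -0.0], [-0.197, -0.98, -0.0], [-0.0, 0.0, -1.0]] 0.4935492072310298 [-0.37 -0.91 -0.25] [-0.22  0.05  1.82 -0.    1.28  1.55]
tool y yaw deg -101.33348604903644
lugtop 710 [0.5029 0.0112 0.106 ] [502.4  11.2] [15.6 29.2] 78.4
plate 5344 [0.5047 0.0109 0.0614] [501.9  11.5] [90.2 64.1] 78.9
lug_top 0.98
 lug 710 [0.5029 0.0112 0.106 ] [502.4  11.2] [15.6 29.2] 78.4
 plate 5342 [0.5047 0.0109 0.0614] [501.9  11.5] [90.3 64.1] 79.0
 rail 86 [0.5321 0.0044 0.0517] [520.7  -7.2] [106.6  46.5] 45.7
rail 0.85
 lug 710 [0.5029 0.0112 0.106 ] [502.4  11.2] [15.6 29.2] 78.4
 plate 5803 [0.5084 0.03   0.0615] [521.5 108.7] [288.3  63.8] 78.7
 rail 8864 [0.5153 0.0689 0.0478] [512.   54.9] [399.8  61.1] 78.8
```

Request:
{"name": "carry_out", "arguments": {
  "series": [
    [0,[0.03,0.075,-0.8],[0,0,0]],
    [0,[0,0,-0.8],[0,0,0]],
    [0,[0,0,-0.8],[0,0,0]],
    [0,[0,0,-0.5],[0,0,0]],
    [0,[0,0,-0.3],[0,0,0]],
    [0,[0,0,0],[0,0,0]],
    [-1,[0,0,0],[0,0,0]],
    [-1,[0,0,0],[0,0,0]],
    [-1,[0,0,0],[0,0,0]],
    [-1,[0,0,0],[0,0,0]],
    [-1,[0,0,0],[0,0,0]]
  ]
}}

```text
clock: 3.45
tcp_pos: [0.5035, 0.0098, 0.074]
orientation: [[0.98, -0.199, 0.003], [-0.199, -0.98, -0.001], [0.003, 0.001, -1.0]]
contact_force: [-0.7, -1.7, 6.8]
opening: 0.181
```

Gripped, with the opening at 15.4 mm. Now sweeping slowly left in 5 mm steps and reading the force at each.

Request:
{"name": "carry_out", "arguments": {
  "series": [
    [-1,[0.0122,0.0613,0.03],[0,0,0]],
    [-1,[0.0122,0.0613,0],[0,0,0]]
  ]
}}

```text
clock: 3.65
tcp_pos: [0.5044, 0.0146, 0.0741]
orientation: [[0.98, -0.199, 0.003], [-0.199, -0.98, -0.001], [0.003, 0.001, -1.0]]
contact_force: [4.0, -3.4, -4.0]
opening: 0.178
```

Request:
{"name": "carry_out", "arguments": {
  "series": [
    [-1,[0.0122,0.0613,0],[0,0,0]],
    [-1,[0.0122,0.0613,0],[0,0,0]]
  ]
}}

```text
clock: 3.85
tcp_pos: [0.5054, 0.0197, 0.0741]
orientation: [[0.98, -0.199, 0.003], [-0.199, -0.98, -0.001], [0.003, 0.001, -1.0]]
contact_force: [4.3, -3.8, -3.6]
opening: 0.179
```

Request:
{"name": "carry_out", "arguments": {
  "series": [
    [-1,[0.0122,0.0613,0],[0,0,0]],
    [-1,[0.0122,0.0613,0],[0,0,0]]
  ]
}}

```text
clock: 4.05
tcp_pos: [0.5064, 0.0246, 0.0741]
orientation: [[0.98, -0.199, 0.003], [-0.199, -0.98, -0.001], [0.003, 0.001, -1.0]]
contact_force: [3.1, -3.8, -2.0]
opening: 0.179
```

Request:
{"name": "carry_out", "arguments": {
  "series": [
    [-1,[0.0122,0.0613,0],[0,0,0]],
    [-1,[0.0122,0.0613,0],[0,0,0]]
  ]
}}

```text
clock: 4.25
tcp_pos: [0.5073, 0.0295, 0.0741]
orientation: [[0.98, -0.199, 0.003], [-0.199, -0.98, -0.001], [0.003, 0.001, -1.0]]
contact_force: [3.5, -3.0, -3.2]
opening: 0.178
```

Request:
{"name": "carry_out", "arguments": {
  "series": [
    [-1,[0.0122,0.0613,0],[0,0,0]],
    [-1,[0.0122,0.0613,0],[0,0,0]]
  ]
}}

```text
clock: 4.45
tcp_pos: [0.5083, 0.0344, 0.0741]
orientation: [[0.98, -0.199, 0.002], [-0.199, -0.98, -0.001], [0.003, 0.001, -1.0]]
contact_force: [4.4, -3.6, -2.1]
opening: 0.177
```

Request:
{"name": "carry_out", "arguments": {
  "series": [
    [-1,[0.0122,0.0613,0],[0,0,0]],
    [-1,[0.0122,0.0613,0],[0,0,0]]
  ]
}}

```text
clock: 4.65
tcp_pos: [0.5093, 0.0393, 0.0741]
orientation: [[0.98, -0.199, 0.002], [-0.199, -0.98, -0.001], [0.003, 0.001, -1.0]]
contact_force: [3.0, -3.7, -3.3]
opening: 0.179
```

Request:
{"name": "carry_out", "arguments": {
  "series": [
    [-1,[0.0122,0.0613,0],[0,0,0]],
    [-1,[0.0122,0.0613,0],[0,0,0]]
  ]
}}

```text
clock: 4.85
tcp_pos: [0.5102, 0.0443, 0.0741]
orientation: [[0.98, -0.199, 0.002], [-0.199, -0.98, -0.001], [0.003, 0.001, -1.0]]
contact_force: [3.6, -3.4, -3.3]
opening: 0.177
```

Request:
{"name": "carry_out", "arguments": {
  "series": [
    [-1,[0.0122,0.0613,0],[0,0,0]],
    [-1,[0.0122,0.0613,0],[0,0,0]]
  ]
}}

```text
clock: 5.05
tcp_pos: [0.5112, 0.0492, 0.0741]
orientation: [[0.98, -0.199, 0.003], [-0.199, -0.98, -0.001], [0.003, 0.001, -1.0]]
contact_force: [4.3, -4.3, -2.2]
opening: 0.177
```

Request:
{"name": "carry_out", "arguments": {
  "series": [
    [-1,[0.0122,0.0613,0],[0,0,0]],
    [-1,[0.0122,0.0613,0],[0,0,0]]
  ]
}}

```text
clock: 5.25
tcp_pos: [0.5122, 0.0541, 0.0741]
orientation: [[0.98, -0.199, 0.003], [-0.199, -0.98, -0.001], [0.003, 0.001, -1.0]]
contact_force: [4.2, -3.8, -3.0]
opening: 0.175
```

Request:
{"name": "carry_out", "arguments": {
  "series": [
    [-1,[0.0122,0.0613,0],[0,0,0]],
    [-1,[0.0122,0.0613,0],[0,0,0]]
  ]
}}

```text
clock: 5.45
tcp_pos: [0.5132, 0.059, 0.0741]
orientation: [[0.98, -0.199, 0.003], [-0.199, -0.98, -0.001], [0.003, 0.001, -1.0]]
contact_force: [3.4, -2.5, -4.8]
opening: 0.176
```

Request:
{"name": "carry_out", "arguments": {
  "series": [
    [-1,[0.0122,0.0613,0],[0,0,0]],
    [-1,[0.0122,0.0613,0],[0,0,0]]
  ]
}}

```text
clock: 5.65
tcp_pos: [0.5141, 0.0639, 0.0741]
orientation: [[0.98, -0.199, 0.002], [-0.199, -0.98, -0.001], [0.003, 0.001, -1.0]]
contact_force: [3.4, -3.7, -3.0]
opening: 0.181
```

Request:
{"name": "carry_out", "arguments": {
  "series": [
    [-1,[0.0122,0.0613,0],[0,0,0]],
    [-1,[0.0122,0.0613,0],[0,0,0]]
  ]
}}

```text
clock: 5.85
tcp_pos: [0.5151, 0.0686, 0.0741]
orientation: [[0.98, -0.199, 0.002], [-0.199, -0.98, -0.001], [0.003, 0.001, -1.0]]
contact_force: [2.1, -5.7, -1.6]
opening: 0.173
```

Request:
{"name": "carry_out", "arguments": {
  "series": [
    [-1,[0.0122,0.0613,0],[0,0,0]],
    [-1,[0.0122,0.0613,0],[0,0,0]]
  ]
}}

```text
clock: 6.05
tcp_pos: [0.5159, 0.0728, 0.0741]
orientation: [[0.98, -0.199, 0.002], [-0.199, -0.98, -0.003], [0.002, 0.002, -1.0]]
contact_force: [2.0, -7.6, -2.3]
opening: 0.18
```

Request:
{"name": "carry_out", "arguments": {
  "series": [
    [-1,[0.0122,0.0613,0],[0,0,0]],
    [-1,[0.0122,0.0613,0],[0,0,0]]
  ]
}}

```text
clock: 6.25
tcp_pos: [0.5169, 0.0776, 0.0741]
orientation: [[0.98, -0.199, 0.002], [-0.199, -0.98, -0.003], [0.002, 0.002, -1.0]]
contact_force: [1.7, -8.9, -1.7]
opening: 0.178
```

Request:
{"name": "carry_out", "arguments": {
  "series": [
    [-1,[0.0122,0.0613,0],[0,0,0]],
    [-1,[0.0122,0.0613,0],[0,0,0]]
  ]
}}

```text
clock: 6.45
tcp_pos: [0.5178, 0.0825, 0.0741]
orientation: [[0.98, -0.199, 0.002], [-0.199, -0.98, -0.003], [0.002, 0.002, -1.0]]
contact_force: [2.7, -8.3, -0.8]
opening: 0.178
```

Request:
{"name": "carry_out", "arguments": {
  "series": [
    [-1,[0.0122,0.0613,0],[0,0,0]],
    [-1,[0.0122,0.0613,0],[0,0,0]]
  ]
}}

```text
clock: 6.65
tcp_pos: [0.5188, 0.0875, 0.0741]
orientation: [[0.98, -0.199, 0.002], [-0.199, -0.98, -0.002], [0.002, 0.002, -1.0]]
contact_force: [2.0, -7.6, -1.9]
opening: 0.181
```

Request:
{"name": "carry_out", "arguments": {
  "series": [
    [-1,[0.0122,0.0613,0],[0,0,0]],
    [-1,[0.0122,0.0613,0],[0,0,0]]
  ]
}}

```text
clock: 6.85
tcp_pos: [0.5198, 0.0926, 0.0741]
orientation: [[0.98, -0.199, 0.002], [-0.199, -0.98, -0.002], [0.002, 0.002, -1.0]]
contact_force: [2.5, -7.2, -1.3]
opening: 0.179
```

Request:
{"name": "carry_out", "arguments": {
  "series": [
    [-1,[0.0122,0.0613,0],[0,0,0]],
    [-1,[0.0122,0.0613,0],[0,0,0]]
  ]
}}

```text
clock: 7.05
tcp_pos: [0.5208, 0.0977, 0.0741]
orientation: [[0.98, -0.199, 0.002], [-0.199, -0.98, -0.002], [0.002, 0.001, -1.0]]
contact_force: [2.5, -4.8, -2.4]
opening: 0.175
```

Request:
{"name": "carry_out", "arguments": {
  "series": [
    [-1,[0.0122,0.0613,0],[0,0,0]],
    [-1,[0.0122,0.0613,0],[0,0,0]]
  ]
}}

```text
clock: 7.25
tcp_pos: [0.5219, 0.1029, 0.0741]
orientation: [[0.98, -0.199, 0.002], [-0.199, -0.98, -0.001], [0.002, 0.001, -1.0]]
contact_force: [3.0, -3.0, -2.2]
opening: 0.181
```

Request:
{"name": "carry_out", "arguments": {
  "series": [
    [-1,[0.0122,0.0613,0],[0,0,0]],
    [-1,[0.0122,0.0613,0],[0,0,0]]
  ]
}}

```text
clock: 7.45
tcp_pos: [0.5229, 0.108, 0.0741]
orientation: [[0.98, -0.199, 0.002], [-0.199, -0.98, -0.001], [0.003, 0.001, -1.0]]
contact_force: [4.5, -3.6, -2.4]
opening: 0.175
```

Request:
{"name": "carry_out", "arguments": {
  "series": [
    [-1,[0.0122,0.0613,0],[0,0,0]],
    [-1,[0.0122,0.0613,0],[0,0,0]]
  ]
}}

```text
clock: 7.65
tcp_pos: [0.5239, 0.1129, 0.0741]
orientation: [[0.98, -0.199, 0.002], [-0.199, -0.98, -0.001], [0.003, 0.0, -1.0]]
contact_force: [3.9, -3.9, -2.0]
opening: 0.176
```

Request:
{"name": "carry_out", "arguments": {
  "series": [
    [-1,[0.0122,0.0613,0],[0,0,0]],
    [-1,[0.0122,0.0613,0],[0,0,0]]
  ]
}}

```text
clock: 7.85
tcp_pos: [0.5248, 0.1178, 0.0741]
orientation: [[0.98, -0.199, 0.002], [-0.199, -0.98, -0.001], [0.003, 0.0, -1.0]]
contact_force: [3.1, -3.6, -1.6]
opening: 0.176
```

Request:
{"name": "carry_out", "arguments": {
  "series": [
    [-1,[0.0122,0.0613,0],[0,0,0]],
    [-1,[0.0122,0.0613,0],[0,0,0]]
  ]
}}

```text
clock: 8.05
tcp_pos: [0.5258, 0.1227, 0.0741]
orientation: [[0.98, -0.199, 0.002], [-0.199, -0.98, -0.001], [0.002, 0.0, -1.0]]
contact_force: [3.9, -3.3, -2.7]
opening: 0.176
```

Request:
{"name": "carry_out", "arguments": {
  "series": [
    [-1,[0.0122,0.0613,0],[0,0,0]],
    [-1,[0.0122,0.0613,0],[0,0,0]]
  ]
}}

```text
clock: 8.25
tcp_pos: [0.5268, 0.1276, 0.0741]
orientation: [[0.98, -0.199, 0.002], [-0.199, -0.98, -0.001], [0.003, 0.0, -1.0]]
contact_force: [3.4, -3.8, -2.0]
opening: 0.176
```

Request:
{"name": "carry_out", "arguments": {
  "series": [
    [-1,[0.0122,0.0613,0],[0,0,0]],
    [-1,[0.0122,0.0613,0],[0,0,0]]
  ]
}}

```text
clock: 8.45
tcp_pos: [0.5278, 0.1325, 0.0741]
orientation: [[0.98, -0.199, 0.002], [-0.199, -0.98, -0.001], [0.002, 0.0, -1.0]]
contact_force: [3.5, -3.1, -2.8]
opening: 0.178
```

Request:
{"name": "carry_out", "arguments": {
  "series": [
    [-1,[0.0122,0.0613,0],[0,0,0]],
    [-1,[0.0122,0.0613,0],[0,0,0]]
  ]
}}

```text
clock: 8.65
tcp_pos: [0.5287, 0.1374, 0.0741]
orientation: [[0.98, -0.199, 0.002], [-0.199, -0.98, -0.001], [0.002, 0.0, -1.0]]
contact_force: [3.4, -3.7, -1.5]
opening: 0.178
```

Request:
{"name": "carry_out", "arguments": {
  "series": [
    [-1,[0.0122,0.0613,0],[0,0,0]]
  ]
}}

```text
clock: 8.75
tcp_pos: [0.5292, 0.1399, 0.0741]
orientation: [[0.98, -0.199, 0.002], [-0.199, -0.98, -0.001], [0.002, 0.0, -1.0]]
contact_force: [3.1, -3.0, -1.9]
opening: 0.177
```

Request:
{"name": "carry_out", "arguments": {
  "series": [
    [-1,[0.0073,0.0368,0],[0,0,0]]
  ]
}}

```text
clock: 8.85
tcp_pos: [0.5295, 0.1415, 0.0741]
orientation: [[0.98, -0.199, 0.002], [-0.199, -0.98, -0.001], [0.002, 0.0, -1.0]]
contact_force: [4.8, -2.9, -1.6]
opening: 0.174
```

Request:
{"name": "carry_out", "arguments": {
  "series": [
    [-1,[0.0073,0.0368,0],[0,0,0]]
  ]
}}

```text
clock: 8.95
tcp_pos: [0.5298, 0.1427, 0.0741]
orientation: [[0.98, -0.199, 0.002], [-0.199, -0.98, -0.001], [0.002, 0.001, -1.0]]
contact_force: [3.2, -6.5, -1.2]
opening: 0.179
```

Request:
{"name": "carry_out", "arguments": {
  "series": [
    [-1,[0.0049,0.0245,0],[0,0,0]],
    [-1,[0,0,0],[0,0,0]]
  ]
}}

```text
clock: 9.15
tcp_pos: [0.5299, 0.1433, 0.0741]
orientation: [[0.98, -0.199, 0.002], [-0.199, -0.98, -0.002], [0.002, 0.001, -1.0]]
contact_force: [2.7, -7.0, -2.4]
opening: 0.178
```

Request:
{"name": "carry_out", "arguments": {
  "series": [
    [-1,[0.0024,0.0123,0],[0,0,0]],
    [-1,[0,0,0],[0,0,0]]
  ]
}}

```text
clock: 9.35
tcp_pos: [0.5299, 0.1434, 0.0741]
orientation: [[0.98, -0.199, 0.002], [-0.199, -0.98, -0.002], [0.002, 0.002, -1.0]]
contact_force: [3.3, -7.6, -1.7]
opening: 0.177
```

On the left buffer: motion stalls and the force has risen about 4 N. Now sweeping back.

Request:
{"name": "carry_out", "arguments": {
  "series": [
    [-1,[-0.0122,-0.0613,0],[0,0,0]],
    [-1,[-0.0122,-0.0613,0],[0,0,0]],
    [-1,[-0.0122,-0.0613,0],[0,0,0]],
    [-1,[-0.0122,-0.0613,0],[0,0,0]],
    [-1,[-0.0122,-0.0613,0],[0,0,0]],
    [-1,[-0.0122,-0.0613,0],[0,0,0]],
    [-1,[-0.0122,-0.0613,0],[0,0,0]],
    [-1,[-0.0122,-0.0613,0],[0,0,0]],
    [-1,[-0.0122,-0.0613,0],[0,0,0]],
    [-1,[-0.0122,-0.0613,0],[0,0,0]],
    [-1,[-0.0122,-0.0613,0],[0,0,0]]
  ]
}}

```text
clock: 10.45
tcp_pos: [0.5249, 0.1182, 0.0741]
orientation: [[0.98, -0.199, 0.003], [-0.199, -0.98, 0.001], [0.003, -0.002, -1.0]]
contact_force: [6.8, 2.1, -3.9]
opening: 0.176
```

Request:
{"name": "carry_out", "arguments": {
  "series": [
    [-1,[-0.0098,-0.049,0],[0,0,0]],
    [-1,[-0.0098,-0.049,0],[0,0,0]]
  ]
}}

```text
clock: 10.65
tcp_pos: [0.5241, 0.1143, 0.0741]
orientation: [[0.98, -0.199, 0.003], [-0.199, -0.98, 0.001], [0.003, -0.002, -1.0]]
contact_force: [6.3, 1.2, -4.5]
opening: 0.178
```

Request:
{"name": "carry_out", "arguments": {
  "series": [
    [-1,[-0.0098,-0.049,0],[0,0,0]],
    [-1,[-0.0098,-0.049,0],[0,0,0]]
  ]
}}

```text
clock: 10.85
tcp_pos: [0.5233, 0.1104, 0.0741]
orientation: [[0.98, -0.199, 0.003], [-0.199, -0.98, 0.001], [0.003, -0.002, -1.0]]
contact_force: [5.9, 1.6, -4.7]
opening: 0.18
```

Request:
{"name": "carry_out", "arguments": {
  "series": [
    [-1,[-0.0098,-0.049,0],[0,0,0]],
    [-1,[-0.0098,-0.049,0],[0,0,0]]
  ]
}}

```text
clock: 11.05
tcp_pos: [0.5226, 0.1065, 0.0741]
orientation: [[0.98, -0.199, 0.003], [-0.199, -0.98, 0.001], [0.003, -0.002, -1.0]]
contact_force: [6.7, 2.6, -3.9]
opening: 0.178
```

Request:
{"name": "carry_out", "arguments": {
  "series": [
    [-1,[-0.0098,-0.049,0],[0,0,0]],
    [-1,[-0.0098,-0.049,0],[0,0,0]]
  ]
}}

```text
clock: 11.25
tcp_pos: [0.5218, 0.1026, 0.0741]
orientation: [[0.98, -0.199, 0.003], [-0.199, -0.98, 0.001], [0.003, -0.002, -1.0]]
contact_force: [5.8, 1.4, -4.1]
opening: 0.18
```

Request:
{"name": "carry_out", "arguments": {
  "series": [
    [-1,[-0.0098,-0.049,0],[0,0,0]],
    [-1,[-0.0098,-0.049,0],[0,0,0]]
  ]
}}

```text
clock: 11.45
tcp_pos: [0.5212, 0.0993, 0.0741]
orientation: [[0.98, -0.2, 0.004], [-0.2, -0.98, 0.002], [0.003, -0.003, -1.0]]
contact_force: [7.2, 6.9, -4.9]
opening: 0.176
```

Request:
{"name": "carry_out", "arguments": {
  "series": [
    [-1,[-0.0098,-0.049,0],[0,0,0]],
    [-1,[-0.0098,-0.049,0],[0,0,0]]
  ]
}}

```text
clock: 11.65
tcp_pos: [0.5204, 0.0957, 0.0741]
orientation: [[0.98, -0.199, 0.004], [-0.199, -0.98, 0.002], [0.003, -0.003, -1.0]]
contact_force: [8.2, 6.0, -5.1]
opening: 0.182
```

Request:
{"name": "carry_out", "arguments": {
  "series": [
    [-1,[-0.0098,-0.049,0],[0,0,0]],
    [-1,[-0.0098,-0.049,0],[0,0,0]]
  ]
}}

```text
clock: 11.85
tcp_pos: [0.5197, 0.0918, 0.0741]
orientation: [[0.98, -0.199, 0.004], [-0.199, -0.98, 0.003], [0.003, -0.003, -1.0]]
contact_force: [8.1, 6.2, -5.1]
opening: 0.175
```

Request:
{"name": "carry_out", "arguments": {
  "series": [
    [-1,[-0.0098,-0.049,0],[0,0,0]],
    [-1,[-0.0098,-0.049,0],[0,0,0]]
  ]
}}

```text
clock: 12.05
tcp_pos: [0.5189, 0.0879, 0.0742]
orientation: [[0.98, -0.199, 0.004], [-0.199, -0.98, 0.003], [0.003, -0.003, -1.0]]
contact_force: [7.2, 6.4, -4.6]
opening: 0.18
```

Request:
{"name": "carry_out", "arguments": {
  "series": [
    [-1,[-0.0098,-0.049,0],[0,0,0]],
    [-1,[-0.0098,-0.049,0],[0,0,0]]
  ]
}}

```text
clock: 12.25
tcp_pos: [0.5181, 0.0839, 0.0741]
orientation: [[0.98, -0.199, 0.004], [-0.199, -0.98, 0.002], [0.003, -0.003, -1.0]]
contact_force: [7.6, 5.6, -4.1]
opening: 0.177
```

Request:
{"name": "carry_out", "arguments": {
  "series": [
    [-1,[-0.0098,-0.049,0],[0,0,0]],
    [-1,[-0.0098,-0.049,0],[0,0,0]]
  ]
}}

```text
clock: 12.45
tcp_pos: [0.5173, 0.0799, 0.0742]
orientation: [[0.98, -0.199, 0.004], [-0.199, -0.98, 0.002], [0.003, -0.003, -1.0]]
contact_force: [7.2, 4.6, -4.1]
opening: 0.178
```

Request:
{"name": "carry_out", "arguments": {
  "series": [
    [-1,[-0.0098,-0.049,0],[0,0,0]],
    [-1,[-0.0098,-0.049,0],[0,0,0]]
  ]
}}

```text
clock: 12.65
tcp_pos: [0.5165, 0.0758, 0.0741]
orientation: [[0.98, -0.199, 0.004], [-0.199, -0.98, 0.002], [0.003, -0.003, -1.0]]
contact_force: [7.2, 4.3, -5.2]
opening: 0.177
```

Request:
{"name": "carry_out", "arguments": {
  "series": [
    [-1,[-0.0098,-0.049,0],[0,0,0]],
    [-1,[-0.0098,-0.049,0],[0,0,0]]
  ]
}}

```text
clock: 12.85
tcp_pos: [0.5157, 0.0717, 0.0741]
orientation: [[0.98, -0.199, 0.004], [-0.199, -0.98, 0.002], [0.003, -0.002, -1.0]]
contact_force: [7.4, 3.6, -4.3]
opening: 0.179
```

Request:
{"name": "carry_out", "arguments": {
  "series": [
    [-1,[-0.0098,-0.049,0],[0,0,0]],
    [-1,[-0.0098,-0.049,0],[0,0,0]]
  ]
}}

```text
clock: 13.05
tcp_pos: [0.5148, 0.0675, 0.0741]
orientation: [[0.98, -0.199, 0.003], [-0.199, -0.98, 0.001], [0.003, -0.002, -1.0]]
contact_force: [6.4, 1.2, -4.3]
opening: 0.177
```

Request:
{"name": "carry_out", "arguments": {
  "series": [
    [-1,[-0.0098,-0.049,0],[0,0,0]],
    [-1,[-0.0098,-0.049,0],[0,0,0]]
  ]
}}

```text
clock: 13.25
tcp_pos: [0.514, 0.0634, 0.0741]
orientation: [[0.98, -0.199, 0.003], [-0.199, -0.98, 0.001], [0.003, -0.001, -1.0]]
contact_force: [7.1, 1.2, -3.5]
opening: 0.18
```

Request:
{"name": "carry_out", "arguments": {
  "series": [
    [-1,[-0.0098,-0.049,0],[0,0,0]],
    [-1,[-0.0098,-0.049,0],[0,0,0]]
  ]
}}

```text
clock: 13.45
tcp_pos: [0.5132, 0.0594, 0.0741]
orientation: [[0.98, -0.199, 0.003], [-0.199, -0.98, 0.001], [0.003, -0.001, -1.0]]
contact_force: [6.3, 1.2, -4.8]
opening: 0.179
```

Request:
{"name": "carry_out", "arguments": {
  "series": [
    [-1,[-0.0122,-0.0613,0],[0,0,0]],
    [-1,[-0.0122,-0.0613,0],[0,0,0]],
    [-1,[-0.0122,-0.0613,0],[0,0,0]],
    [-1,[-0.0122,-0.0613,0],[0,0,0]],
    [-1,[-0.0122,-0.0613,0],[0,0,0]],
    [-1,[-0.0122,-0.0613,0],[0,0,0]],
    [-1,[-0.0122,-0.0613,0],[0,0,0]],
    [-1,[-0.0122,-0.0613,0],[0,0,0]],
    [-1,[-0.0122,-0.0613,0],[0,0,0]],
    [-1,[-0.0122,-0.0613,0],[0,0,0]],
    [-1,[-0.0122,-0.0613,0],[0,0,0]],
    [-1,[-0.0122,-0.0613,0],[0,0,0]],
    [-1,[-0.0122,-0.0613,0],[0,0,0]],
    [-1,[-0.0122,-0.0613,0],[0,0,0]],
    [-1,[-0.0122,-0.0613,0],[0,0,0]],
    [-1,[-0.0122,-0.0613,0],[0,0,0]],
    [-1,[-0.0122,-0.0613,0],[0,0,0]],
    [-1,[-0.0122,-0.0613,0],[0,0,0]],
    [-1,[-0.0122,-0.0613,0],[0,0,0]],
    [-1,[-0.0122,-0.0613,0],[0,0,0]]
  ]
}}

```text
clock: 15.45
tcp_pos: [0.5035, 0.0104, 0.0741]
orientation: [[0.98, -0.199, 0.003], [-0.199, -0.98, 0.001], [0.003, -0.001, -1.0]]
contact_force: [6.2, 1.0, -4.9]
opening: 0.175
```

Request:
{"name": "carry_out", "arguments": {
  "series": [
    [-1,[-0.0122,-0.0613,0],[0,0,0]],
    [-1,[-0.0122,-0.0613,0],[0,0,0]],
    [-1,[-0.0122,-0.0613,0],[0,0,0]],
    [-1,[-0.0122,-0.0613,0],[0,0,0]]
  ]
}}

```text
clock: 15.85
tcp_pos: [0.5016, 0.0005, 0.0741]
orientation: [[0.98, -0.199, 0.003], [-0.199, -0.98, 0.001], [0.003, -0.001, -1.0]]
contact_force: [5.6, 1.5, -4.5]
opening: 0.178
```

Request:
{"name": "carry_out", "arguments": {
  "series": [
    [-1,[-0.0122,-0.0613,0],[0,0,0]],
    [-1,[-0.0122,-0.0613,0],[0,0,0]],
    [-1,[-0.0122,-0.0613,0],[0,0,0]],
    [-1,[-0.0122,-0.0613,0],[0,0,0]],
    [-1,[-0.0122,-0.0613,0],[0,0,0]]
  ]
}}

```text
clock: 16.35
tcp_pos: [0.4991, -0.0117, 0.0741]
orientation: [[0.98, -0.199, 0.003], [-0.199, -0.98, 0.001], [0.003, -0.001, -1.0]]
contact_force: [6.8, 1.5, -4.2]
opening: 0.177
```

Request:
{"name": "carry_out", "arguments": {
  "series": [
    [-1,[-0.0122,-0.0613,0],[0,0,0]],
    [-1,[-0.0122,-0.0613,0],[0,0,0]],
    [-1,[-0.0122,-0.0613,0],[0,0,0]],
    [-1,[-0.0122,-0.0613,0],[0,0,0]],
    [-1,[-0.0122,-0.0613,0],[0,0,0]]
  ]
}}

```text
clock: 16.85
tcp_pos: [0.4967, -0.024, 0.0741]
orientation: [[0.98, -0.199, 0.003], [-0.199, -0.98, 0.001], [0.003, -0.001, -1.0]]
contact_force: [7.3, 1.8, -4.6]
opening: 0.181
```

Request:
{"name": "carry_out", "arguments": {
  "series": [
    [-1,[-0.0122,-0.0613,0],[0,0,0]]
  ]
}}

```text
clock: 16.95
tcp_pos: [0.4962, -0.0264, 0.0741]
orientation: [[0.98, -0.199, 0.003], [-0.199, -0.98, 0.001], [0.003, -0.001, -1.0]]
contact_force: [6.6, 0.9, -4.2]
opening: 0.18
```

Request:
{"name": "carry_out", "arguments": {
  "series": [
    [-1,[-0.0073,-0.0368,0],[0,0,0]]
  ]
}}

```text
clock: 17.05
tcp_pos: [0.4959, -0.028, 0.0741]
orientation: [[0.98, -0.2, 0.003], [-0.2, -0.98, 0.001], [0.003, -0.001, -1.0]]
contact_force: [5.4, 1.3, -3.2]
opening: 0.173
```

Request:
{"name": "carry_out", "arguments": {
  "series": [
    [-1,[-0.0122,-0.0613,0],[0,0,0]]
  ]
}}

```text
clock: 17.15
tcp_pos: [0.4954, -0.0303, 0.0741]
orientation: [[0.98, -0.199, 0.003], [-0.199, -0.98, 0.001], [0.003, -0.001, -1.0]]
contact_force: [7.1, 1.1, -4.0]
opening: 0.176
```

Request:
{"name": "carry_out", "arguments": {
  "series": [
    [-1,[-0.0073,-0.0368,0],[0,0,0]]
  ]
}}

```text
clock: 17.25
tcp_pos: [0.4951, -0.0319, 0.0741]
orientation: [[0.98, -0.2, 0.003], [-0.2, -0.98, 0.001], [0.003, -0.001, -1.0]]
contact_force: [7.2, 1.3, -4.8]
opening: 0.179
```

Request:
{"name": "carry_out", "arguments": {
  "series": [
    [-1,[-0.0073,-0.0368,0],[0,0,0]]
  ]
}}

```text
clock: 17.35
tcp_pos: [0.4948, -0.0333, 0.0741]
orientation: [[0.98, -0.199, 0.003], [-0.199, -0.98, 0.001], [0.003, -0.001, -1.0]]
contact_force: [7.1, 1.8, -3.9]
opening: 0.178
```

Request:
{"name": "carry_out", "arguments": {
  "series": [
    [-1,[-0.0073,-0.0368,0],[0,0,0]],
    [-1,[0,0,0],[0,0,0]]
  ]
}}

```text
clock: 17.55
tcp_pos: [0.4945, -0.0349, 0.0741]
orientation: [[0.98, -0.2, 0.003], [-0.2, -0.98, 0.0], [0.003, -0.001, -1.0]]
contact_force: [6.5, 1.1, -4.6]
opening: 0.176
```

Request:
{"name": "carry_out", "arguments": {
  "series": [
    [-1,[-0.0073,-0.0368,0],[0,0,0]],
    [-1,[0,0,0],[0,0,0]]
  ]
}}

```text
clock: 17.75
tcp_pos: [0.4943, -0.0358, 0.0741]
orientation: [[0.98, -0.2, 0.003], [-0.2, -0.98, 0.001], [0.003, -0.002, -1.0]]
contact_force: [6.5, 2.4, -4.5]
opening: 0.179
```

Request:
{"name": "carry_out", "arguments": {
  "series": [
    [-1,[-0.0049,-0.0245,0],[0,0,0]],
    [-1,[0,0,0],[0,0,0]]
  ]
}}

```text
clock: 17.95
tcp_pos: [0.4942, -0.0363, 0.0741]
orientation: [[0.98, -0.2, 0.004], [-0.2, -0.98, 0.002], [0.003, -0.003, -1.0]]
contact_force: [7.9, 6.0, -4.6]
opening: 0.18
```

Request:
{"name": "carry_out", "arguments": {
  "series": [
    [-1,[-0.0024,-0.0123,0],[0,0,0]],
    [-1,[0,0,0],[0,0,0]]
  ]
}}

```text
clock: 18.15
tcp_pos: [0.4942, -0.0365, 0.0741]
orientation: [[0.98, -0.2, 0.004], [-0.2, -0.98, 0.003], [0.003, -0.003, -1.0]]
contact_force: [9.2, 7.3, -4.6]
opening: 0.176
```

```bash
python3 - <<'E'
import numpy as np
from scipy.optimize import least_squares
F=np.array([[.0541,4.2,-3.8],[.0590,3.4,-2.5],[.0639,3.4,-3.7],[.0686,2.1,-5.7],[.0728,2,-7.6],[.0776,1.7,-8.9],[.0825,2.7,-8.3],[.0875,2,-7.6],[.0926,2.5,-7.2],[.0977,2.5,-4.8],[.1029,3,-3],[.1080,4.5,-3.6],[.1129,3.9,-3.9]])
B=np.array([[.1143,6.3,1.2],[.1104,5.9,1.6],[.1065,6.7,2.6],[.1026,5.8,1.4],[.0993,7.2,6.9],[.0957,8.2,6],[.0918,8.1,6.2],[.0879,7.2,6.4],[.0839,7.6,5.6],[.0799,7.2,4.6],[.0758,7.2,4.3],[.0717,7.4,3.6],[.0675,6.4,1.2],[.0634,7.1,1.2],[.0594,6.3,1.2]])
a=lambda D:.195*D[:,1]+.981*D[:,2]
def bump(u,w,pk):  # smooth, support +-w, peak at pk
    x=np.clip(u/w,-1,1); k=pk/w; p=1.5; q0=(1+k)*p;q1=(1-k)*p
    q0,q1=p*(1+k)*1.0,p*(1-k)
    return ((1+x)**q0*(1-x)**q1)/((1+k)**q0*(1-k)**q1)
def res(t):
    c,w,pk,A,A2,of,ob=t
    return np.r_[-a(F)-of-A*bump((F[:,0]-c)/.981*1e3,w,pk), a(B)-ob-A2*bump(-(B[:,0]-c)/.981*1e3,w,pk)]
for w in (None,18,20):
    x0=[.084,18,-6,6,6,3,2]
    lo=[.07,14 if w is None else w-.01,-10,1,1,0,0]; hi=[.1,24 if w is None else w+.01,0,15,15,6,6]
    s=least_squares(res,x0,bounds=(lo,hi),x_scale=[.001,1,1,1,1,1,1]);J=s.jac
    print(w,s.x.round(4),s.cost, "sd c",np.sqrt(np.linalg.inv(J.T@J)[0,0]*2*s.cost/21))
E
```

```text
None [ 0.0849 20.5922 -5.2287  5.6353  5.3169  2.6893  2.7671] 7.019679274436444 sd c 0.0006266410524059882
18 [ 0.085  18.01   -6.5334  5.6535  5.3249  2.9769  3.1062] 8.609463170716845 sd c 0.0004842713286495354Traceback (most recent call last):
  File "<stdin>", line 16, in <module>
    return func(*args, **kwargs)
    raise ValueError("Initial guess is outside of provided bounds")
ValueError: Initial guess is outside of provided bounds
```

The fit puts the middle at TCP y ≈ 0.085. Both buffers have been felt, so I'm heading back.

Request:
{"name": "carry_out", "arguments": {
  "series": [
    [-1,[0.0195,0.0981,0],[0,0,0]],
    [-1,[0.0195,0.0981,0],[0,0,0]],
    [-1,[0.0195,0.0981,0],[0,0,0]],
    [-1,[0.0195,0.0981,0],[0,0,0]],
    [-1,[0.0195,0.0981,0],[0,0,0]],
    [-1,[0.0195,0.0981,0],[0,0,0]],
    [-1,[0.0195,0.0981,0],[0,0,0]],
    [-1,[0.0195,0.0981,0],[0,0,0]],
    [-1,[0.0195,0.0981,0],[0,0,0]],
    [-1,[0.0195,0.0981,0],[0,0,0]],
    [-1,[0.0195,0.0981,0],[0,0,0]],
    [-1,[0.0195,0.0981,0],[0,0,0]],
    [-1,[0.0195,0.0981,0],[0,0,0]],
    [-1,[0.0195,0.0981,0],[0,0,0]],
    [-1,[0.0195,0.0981,0],[0,0,0]],
    [-1,[0.0195,0.0981,0],[0,0,0]],
    [-1,[0.0195,0.0981,0],[0,0,0]],
    [-1,[0.0195,0.0981,0],[0,0,0]],
    [-1,[0.0195,0.0981,0],[0,0,0]],
    [-1,[0.0195,0.0981,0],[0,0,0]]
  ]
}}

```text
clock: 20.15
tcp_pos: [0.5094, 0.04, 0.0741]
orientation: [[0.98, -0.199, 0.003], [-0.199, -0.98, -0.001], [0.003, 0.0, -1.0]]
contact_force: [4.8, -4.2, -3.4]
opening: 0.179
```

Request:
{"name": "carry_out", "arguments": {
  "series": [
    [-1,[0.0195,0.0981,0],[0,0,0]],
    [-1,[0.0195,0.0981,0],[0,0,0]],
    [-1,[0.0195,0.0981,0],[0,0,0]],
    [-1,[0.0195,0.0981,0],[0,0,0]]
  ]
}}

```text
clock: 20.55
tcp_pos: [0.5125, 0.0557, 0.0741]
orientation: [[0.98, -0.199, 0.003], [-0.199, -0.98, -0.001], [0.003, 0.0, -1.0]]
contact_force: [6.0, -4.1, -2.9]
opening: 0.177
```

Request:
{"name": "carry_out", "arguments": {
  "series": [
    [-1,[0.0122,0.0613,0],[0,0,0]]
  ]
}}

```text
clock: 20.65
tcp_pos: [0.513, 0.0582, 0.0741]
orientation: [[0.98, -0.199, 0.003], [-0.199, -0.98, -0.001], [0.003, 0.0, -1.0]]
contact_force: [4.1, -3.9, -3.6]
opening: 0.182
```

Request:
{"name": "carry_out", "arguments": {
  "series": [
    [-1,[0.0122,0.0613,0],[0,0,0]]
  ]
}}

```text
clock: 20.75
tcp_pos: [0.5135, 0.0606, 0.0741]
orientation: [[0.98, -0.199, 0.003], [-0.199, -0.98, -0.001], [0.003, 0.0, -1.0]]
contact_force: [4.4, -3.2, -3.6]
opening: 0.18
```

Request:
{"name": "carry_out", "arguments": {
  "series": [
    [-1,[0.0122,0.0613,0],[0,0,0]]
  ]
}}

```text
clock: 20.85
tcp_pos: [0.5139, 0.063, 0.0741]
orientation: [[0.98, -0.199, 0.003], [-0.199, -0.98, -0.001], [0.003, 0.0, -1.0]]
contact_force: [5.1, -3.0, -3.6]
opening: 0.18
```

Request:
{"name": "carry_out", "arguments": {
  "series": [
    [-1,[0.0122,0.0613,0],[0,0,0]]
  ]
}}

```text
clock: 20.95
tcp_pos: [0.5145, 0.0654, 0.0741]
orientation: [[0.98, -0.199, 0.003], [-0.199, -0.98, -0.001], [0.003, 0.0, -1.0]]
contact_force: [4.9, -3.2, -4.3]
opening: 0.179
```

Request:
{"name": "carry_out", "arguments": {
  "series": [
    [-1,[0.0122,0.0613,0],[0,0,0]]
  ]
}}

```text
clock: 21.05
tcp_pos: [0.5149, 0.0678, 0.0741]
orientation: [[0.98, -0.199, 0.003], [-0.199, -0.98, -0.001], [0.003, 0.0, -1.0]]
contact_force: [4.3, -5.7, -3.2]
opening: 0.177
```

Request:
{"name": "carry_out", "arguments": {
  "series": [
    [-1,[0.0122,0.0613,0],[0,0,0]]
  ]
}}

```text
clock: 21.15
tcp_pos: [0.5153, 0.0698, 0.0741]
orientation: [[0.98, -0.199, 0.002], [-0.199, -0.98, -0.002], [0.003, 0.001, -1.0]]
contact_force: [3.5, -8.0, -3.1]
opening: 0.178
```

Request:
{"name": "carry_out", "arguments": {
  "series": [
    [-1,[0.0122,0.0613,0],[0,0,0]]
  ]
}}

```text
clock: 21.25
tcp_pos: [0.5157, 0.0719, 0.0741]
orientation: [[0.98, -0.199, 0.002], [-0.199, -0.98, -0.002], [0.003, 0.002, -1.0]]
contact_force: [3.0, -8.5, -2.0]
opening: 0.179
```

Request:
{"name": "carry_out", "arguments": {
  "series": [
    [-1,[0.0122,0.0613,0],[0,0,0]]
  ]
}}

```text
clock: 21.35
tcp_pos: [0.5162, 0.0743, 0.0741]
orientation: [[0.98, -0.199, 0.002], [-0.199, -0.98, -0.002], [0.002, 0.002, -1.0]]
contact_force: [4.3, -8.5, -2.1]
opening: 0.178
```

Request:
{"name": "carry_out", "arguments": {
  "series": [
    [-1,[0.0122,0.0613,0],[0,0,0]]
  ]
}}

```text
clock: 21.45
tcp_pos: [0.5167, 0.0767, 0.0741]
orientation: [[0.98, -0.199, 0.002], [-0.199, -0.98, -0.002], [0.002, 0.002, -1.0]]
contact_force: [3.6, -8.9, -1.4]
opening: 0.176
```

Request:
{"name": "carry_out", "arguments": {
  "series": [
    [-1,[0.0122,0.0613,0],[0,0,0]]
  ]
}}

```text
clock: 21.55
tcp_pos: [0.5172, 0.0791, 0.0741]
orientation: [[0.98, -0.199, 0.002], [-0.199, -0.98, -0.003], [0.002, 0.002, -1.0]]
contact_force: [3.7, -8.7, -2.4]
opening: 0.175
```

Request:
{"name": "carry_out", "arguments": {
  "series": [
    [-1,[0.0122,0.0613,0],[0,0,0]]
  ]
}}

```text
clock: 21.65
tcp_pos: [0.5176, 0.0816, 0.0741]
orientation: [[0.98, -0.199, 0.002], [-0.199, -0.98, -0.002], [0.002, 0.002, -1.0]]
contact_force: [3.6, -8.4, -2.2]
opening: 0.179
```

Request:
{"name": "carry_out", "arguments": {
  "series": [
    [-1,[0.0073,0.0368,0],[0,0,0]],
    [-1,[0,0,0],[0,0,0]],
    [-1,[0,0,0],[0,0,0]]
  ]
}}

```text
clock: 21.95
tcp_pos: [0.5181, 0.0838, 0.0742]
orientation: [[0.98, -0.199, 0.003], [-0.199, -0.98, -0.001], [0.003, 0.001, -1.0]]
contact_force: [4.8, -4.5, -3.7]
opening: 0.177
```

Request:
{"name": "carry_out", "arguments": {
  "series": [
    [-1,[0.0049,0.0245,0],[0,0,0]],
    [-1,[0,0,0],[0,0,0]],
    [-1,[0,0,0],[0,0,0]]
  ]
}}

```text
clock: 22.25
tcp_pos: [0.5182, 0.0845, 0.0741]
orientation: [[0.98, -0.199, 0.002], [-0.199, -0.98, -0.002], [0.003, 0.001, -1.0]]
contact_force: [4.1, -5.9, -1.8]
opening: 0.176
```

Request:
{"name": "carry_out", "arguments": {
  "series": [
    [-0.3,[0,0,0],[0,0,0]],
    [0,[0,0,0],[0,0,0]],
    [0,[0,0,0],[0,0,0]],
    [0,[0,0,0],[0,0,0]],
    [0,[0,0,0],[0,0,0]]
  ]
}}

```text
clock: 22.75
tcp_pos: [0.517, 0.0856, 0.0737]
orientation: [[0.98, -0.199, -0.0], [-0.199, -0.98, 0.0], [-0.0, -0.0, -1.0]]
contact_force: [-1.2, 0.5, 0.0]
opening: 0.498
```

Request:
{"name": "carry_out", "arguments": {
  "series": [
    [0,[0,0,0.3],[0,0,0]],
    [0,[0,0,0.6],[0,0,0]],
    [0,[0,0,0.8],[0,0,0]],
    [0,[0,0,0.8],[0,0,0]],
    [0,[0,0,0.8],[0,0,0]],
    [0,[0,0,0],[0,0,0]],
    [0,[0,0,0],[0,0,0]]
  ]
}}

```text
clock: 23.45
tcp_pos: [0.5178, 0.0854, 0.2073]
orientation: [[0.98, -0.199, 0.003], [-0.199, -0.98, -0.0], [0.003, -0.0, -1.0]]
contact_force: [-0.0, -0.1, 0.2]
opening: 0.5
```

```bash
python3 - <<'E'
from h import *
s=r.read_state(); p=np.array(s["tcp_pos"]);R=np.array(s["orientation"]); print(s["clock"],p.round(4),s["opening"],np.round(s["contact_force"],2))
c=viewer.camera("wrist"); T=np.eye(4);T[:3,:3]=R;T[:3,3]=p; T=T@c["mount"]
cv2.imwrite("pics/w1.png",c["color"])
def rect(Q,n):
    if len(Q)>20:
        b=cv2.minAreaRect(Q[:,:2].astype(np.float32)*1000); print(n,len(Q),Q.mean(0).round(4),np.round(b[0],1),np.round(b[1],1),round(b[2],1))
for t in ["lug_top","rail"]:
    for d in viewer.masks_of("wrist",t)[:1]:
        Q=pts(c,d["pixels"],T); print(t,d["score"])
        rect(Q[(Q[:,2]>.101)&(Q[:,2]<.112)]," lug"); rect(Q[(Q[:,2]>.057)&(Q[:,2]<.067)]," plate"); rect(Q[(Q[:,2]>.044)&(Q[:,2]<.053)]," rail")
c=viewer.camera("side"); cv2.imwrite("pics/side1.png",c["color"])
for t in ["wrench","tin","socket"]:
    for d in viewer.masks_of("side",t)[:1]: print(t,d["score"],np.median(pts(c,d["pixels"]),0).round(3))
E
```

```text
23.45 [0.5178 0.0854 0.2073] 0.49994820481614716 [-0.02 -0.13  0.19]
lug_top 0.93
 lug 687 [0.5175 0.0853 0.1059] [516.5  85.7] [15.9 30.5] 78.9
 plate 5027 [0.5196 0.0848 0.0615] [516.9  85.5] [90.1 63.3] 78.5
 rail 39 [0.5465 0.0795 0.0519] [533.5  59.6] [85.1 35.2] 43.6
rail 0.61
 lug 687 [0.5175 0.0853 0.1059] [516.5  85.7] [15.9 30.5] 78.9
 plate 5346 [0.5213 0.0939 0.0615] [529.  145.5] [212.6  63.3] 78.5
 rail 8336 [0.511  0.0488 0.0478] [511.9  54.1] [400.4  60.9] 78.7
wrench 0.65 [0.638 0.073 0.007]
tin 0.86 [ 0.606 -0.168  0.068]
socket 0.81 [ 0.39  -0.064  0.032]
```

View pics/side1.png

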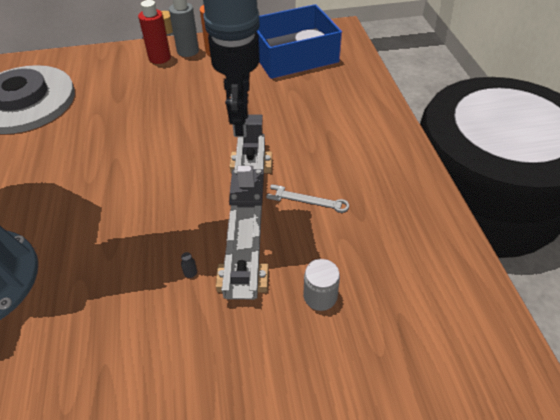

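The side view shows the lug standing free at about (243,178) with the gripper clear above it. The tin (321,285), socket (189,265) and wrench (310,198) haven't moved. Handing in.

```bash
python3 -c "
from h import *
print(order.close_job())"
```

```text
the job is handed in; nothing more can be done
None
```

The carriage is standing on what I make the middle of the tight spot, about 32 mm from mid-rail towards the ear end. It is let go, and the job is handed in at about 23.5 s.

- **Sweep:** I gripped the lug and ran the carriage at about 25 mm/s. It went to the left (ear-end) buffer first, then to the right one. I stopped on each when the force had risen about 4 to 6 N and the motion stalled.
- **Tight spot:** there was one rise in drag. Its edges, at TCP y of about 0.0665 going left and 0.1015 going right, put the middle at 0.084, and a fit to both passes gave 0.085. I left the carriage at 0.0845.
- **Last checks:** after letting go, the wrist camera put the lug at y of about 0.0855. That is about the same 1 mm camera offset as when I first gripped it, so it did not shift on release. The force reads about zero, the gripper is about 100 mm above the lug, and the wrench, tin and socket are where they were.
- **One disagreement:** the highest drag I read was about 8 to 9 N, below the 11 to 14 N stated. I found no other tight spot along the travel, and the edges and shape matched from both directions.

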